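Put the pot holder on the splined mixer drive and nest the pots in it

ROBOT

A 6-joint arm with a two-finger parallel gripper is mounted at the origin on the work surface. World frame = base frame: x ahead of the robot, y to its left, z up, the work surface at z = 0. Lengths are in m, angles in rad, forces in N, time in s.
With the tool pointing down it reaches from about 0.35 to 0.975 m from the base axis. Payload 17.4 kg.
Tool frame: the origin (TCP) lies on the centre line of the jaws, within the pads' length; the fingertips stand ahead of it and the grasp point (between the pads) lies 3 mm ahead of it (robot.finger_overhang is the z of the fingertips in the tool frame, in m); z points along the fingers, y is the line along which they close (so a half turn about z gives the same grasp; the last joint's range is limited). The gripper opens to 85 mm and grips with 20 to 120 N. Pads are 22 mm wide; open, the fingers measure 114 mm over their backs; the gripper's body (76 mm by 85 mm) begins 54 mm behind the grasp point. The pads swing forward as they close: fully open they stand 13 mm farther back than shut.
Start: joints at [1.133, 0.116, 1.442, -0, 1.584, -0.038], TCP at [0.263, 0.622, 0.217] pointing down, gripper open.
Joint ranges: [-2.83, 2.83], [-0.83, 2.19], [0.07, 2.5], [-1.14, 4.28], [0.01, 3], [-2.97, 2.97]. Speed limits (rad/s): [1.89, 1.89, 2.22, 3.14, 3.14, 3.14].

INTERFACE

Orientations are given as a rotation vector (axis times angle).
In Python, from bench import robot, optics, workorder gives the robot as it stands. The module is installed in compiled form; this text tells all that it offers.
- The arm moves only by the tool arm_command, never from a script. Its argument "deltas" is one flat list of numbers, 5 for each row, row after row: the shift along the tool's x, y, z in m, then the turn about the tool's z in degrees, then the finger opening in m, from 0 to 0.0854. In form: [tx, ty, tz, yaw, hand, tx, ty, tz, yaw, hand, ...]. A call has 1 to 20 rows; each row shifts and turns the commanded pose from where the row before left it, along the tool's axes as they then stand; what a row does not reach is not made up. A row lasts 1/10 s, in which the tool goes at most 50 mm and 8.59 degrees, less where a joint would pass 70% of its speed; a pose out of reach is approached as far as the arm can. A call is refused whole if a number of a shift passes 0.05 or a number of a turn 8.59, either way. A call with a gripper value outside its range is refused whole. The fingers move at their own pace and stop on an object; "squeeze" is the grip in N (left out, the last holds). Time passes only in rows, so rows that do not move let the fingers close. It gives the time, the measured TCP pose, the force, the opening and the grip force at its end, in the units of the state.
- robot.sense(): the state, without advancing time (a new reading comes with each control period).
- optics.capture(name): name is "scene" or "top"; returns a dict with "pixels" (400x640x3 uint8, red, green, blue), "mtx" (3x3 intrinsics, pixels), "k1" (the pictures are not rectified: a ray, as slopes to the right and down, at radius r is drawn at 1 + k1 r^2 times it, then the intrinsics apply), "R" (3x3) and "t" (3): a world point X has camera coordinates R X + t. Camera axes: x right, y down, z forward; pixel columns grow to the right and rows downward; lengths in m; the calibration is good to about 2 mm. A picture is of the moment at which its call begins. There is no depth.
- workorder.hand_in(): hands the job in; it is judged then, once.
The state is a dict: "clock": time; "joints": joint angles; "qvel": joint speeds; "effort": joint torques, N m; "ee_pos": TCP position; "tool_rot": TCP orientation; "contact_force": force on the tool from outside, world axes, zero at the start; "torque": the same for the moment, N m; "grip_width": finger opening in m; "gripper_force": force on a finger pad.
Only numpy, scipy, OpenCV 4.12 (cv2) and the standard library are available. Lean on these libraries where they do the work, as an engineer would, in place of code of your own. Each camera call takes 0.05 s, during which the arm holds its last target. There are 200 camera calls.

TASK

Pack up the small tile-mortar mixer: lift the black rust cap off the drive stub and stand it, knob up, in the plywood tray, then turn the aluminium pot holder until its inner teeth line up with the splined stub and slide it fully home. After that nest all the grey mixing pots, upright, one inside another in a straight stack in the holder. Last of all swing the lock lever on the mixer all the way over to its other side, leaving the hammer, the can and the pack of tiles where they are.

Things in the scene. Friction and masses are not known exactly. Their poses are not given: they have to be found in the camera images.
- mixer: grey mixer drive, a fixed flat housing 140 (x) by 220 (y) on a foot plate 150 by 230, top face 50 above the work surface. Origin at the centre of its underside, z up. The splined stub stands on its top at x 0, y -50 of this frame, the lock lever at x 0, y +75
- stub_foot (a point): centre of the foot of the upright steel splined stub, on the mixer top, 50 over the work surface; z up, x along one tooth. Six straight teeth 7 wide, every 60 degrees, out to 22 from the axis, 34 high; core radius 15; a plain tapered nose goes on to 42 high, 18 diameter at its end. Stiff in its gearbox (0.4 N m to turn); its angle differs in each run
- lever (a joint): lock lever, rad: about 0 at the start, leaning to the mixer -x side (unlocked); 1.0 at its stop, leaning to +x (locked). Pivot along the mixer y axis at x 0, y +75, z 72 of its frame; arm 60 long, leaning 0.5 rad off vertical at either end; about 1 N at the knob moves it, it stays where left; stands on a block 70 (x) by 50 by 25 high
- lever_tip (a point): centre of the black ball knob, 26 diameter, at the end of the lock lever; moves with it
- cap: black plastic rust cap standing loose over the stub at the start: an upside-down cup 56 diameter, 50 high, open below (about 48 inside, 45 deep), with a cylindrical knob on top 22 diameter, 35 high (z 50 to 85). About 80 g. Origin at the centre of its open underside, z up along its axis
- tray: plywood open tray, fixed, 160 (x) by 130 (y) outside, 40 high, walls and floor 5 thick. Origin at the centre of its underside
- holder: aluminium tube, 64 outside, 57 inside, 75 high, 0.4 kg, standing mouth up. Lower 34: six inner teeth 7 wide, in to 16.5 from the axis; above, a plain socket. Six lugs at the foot (out to 42.5, 12 high) mark the gaps. Origin: centre of underside, z up, x along a gap: goes on when x is a multiple of 60 degrees from x of stub_foot, to about 5 degrees. On the tooth ends it stands 34 too high
- potA: grey plastic mixing pot (2 to 4 are there, all alike), 58 high, upright: straight rim band 64 outside, 57 inside diameter over the top 30, below it a step to a body of 52 diameter narrowing to 48 at the flat bottom; 90 g. Origin: centre of underside, z up. Nested, its step rests on the rim below: its bottom is 30 above the bottom of the pot below, or 47 above the bottom of the holder
- potB: grey plastic mixing pot (2 to 4 are there, all alike), 58 high, upright: straight rim band 64 outside, 57 inside diameter over the top 30, below it a step to a body of 52 diameter narrowing to 48 at the flat bottom; 90 g. Origin: centre of underside, z up. Nested, its step rests on the rim below: its bottom is 30 above the bottom of the pot below, or 47 above the bottom of the holder
- potC: grey plastic mixing pot (2 to 4 are there, all alike), 58 high, upright: straight rim band 64 outside, 57 inside diameter over the top 30, below it a step to a body of 52 diameter narrowing to 48 at the flat bottom; 90 g. Origin: centre of underside, z up. Nested, its step rests on the rim below: its bottom is 30 above the bottom of the pot below, or 47 above the bottom of the holder
- potD: grey plastic mixing pot (2 to 4 are there, all alike), 58 high, upright: straight rim band 64 outside, 57 inside diameter over the top 30, below it a step to a body of 52 diameter narrowing to 48 at the flat bottom; 90 g. Origin: centre of underside, z up. Nested, its step rests on the rim below: its bottom is 30 above the bottom of the pot below, or 47 above the bottom of the holder
- hammer: bystander: hammer with wooden handle, 270 long, lying flat; origin under the middle of its length, along its x
- can: bystander: plain metal can 66 diameter, 110 high, origin at the centre of its underside
- tile_stack: bystander: pack of terracotta tiles 100 by 100 by 30, origin at the centre of its underside

How it is judged:
On the way, in this order (a step that is already met when the one before it is completed fails the run):
1. the rust cap stands knob up in the tray (x of cap in the frame of tray between -0.055 and 0.055 m and y of cap in the frame of tray between -0.042 and 0.042 m and z of cap in the frame of tray below 0.012 m and angle between cap's own z axis and vertical below 0.2 rad), for 0.2 s.
2. the holder is on the splined stub, fully home (z of holder in the frame of mixer below 0.054 m and horizontal distance between holder and stub_foot below 0.006 m and angle between holder's own z axis and vertical below 0.06 rad), for 0.2 s.
3. all the pots are nested in the holder (horizontal distance between each of potA, potB, potC, potD and holder below 0.01 m and angle between each of potA, potB, potC, potD's own z axis and vertical below 0.1 rad and z of each of potA, potB, potC, potD in the frame of holder below 0.145 m and linear speed of each of potA, potB, potC, potD below 0.03 m/s), for 0.3 s.
4. the lock lever is swung over (value of joint lever above 0.8 rad), for 0.2 s.
At the end, for the whole second after the job is handed in: Cap knob up on the tray floor; holder within 4 mm of the mixer top and 6 mm of the stub axis, upright to 0.06 rad; every pot upright to 0.1 rad, within 10 mm of the holder axis, its bottom at most 145 mm above the holder's; lever past 0.8 rad; all at rest (all of step 1 and all of step 2 and all of step 3 and value of joint lever above 0.8 rad and linear speed of each of cap, holder below 0.02 m/s); the robot touches nothing.
It fails at once if the hammer is moved by more than 3 cm (distance of hammer from where it was at the start of the episode above 0.03 m).
It fails at once if the can is moved by more than 3 cm (distance of can from where it was at the start of the episode above 0.03 m).
It fails at once if the pack of tiles is moved by more than 3 cm (distance of tile_stack from where it was at the start of the episode above 0.03 m).
Of potA, potB, potC, potD only 2 to 4 are there at a start; the rules pass over those that are not, and their reading is None.
At some moment in a run one of holder, potA, potB, potC, potD may be knocked a few centimetres aside while the robot is not near it.
It also fails if it takes over 210 s, if anything falls off the work surface, if the arm or the gripper's body presses on something with over 40 N, if the wrist force passes 120 N, or if a joint passes its speed limit or range.

## Working session

There is one attempt and no reset: what is moved stays moved. The work goes in short steps, Python scripts to look and compute and a tool call to move; the robot and the scene stay as the last step left them, time stands still between calls to the robot, and variables do not carry over. Pictures are saved under pics/ and viewed, at most 14 in all, crops included, and the job is handed in when it is done.

Besides the shell and the picture viewer there is one more tool, called after ">>>" as name(argument=value, ...), one argument or row to a line, values as JSON. arm_command: Moves the arm, as the interface text tells. Its arguments: {"type":"object","properties":{"deltas":{"type":"array","items":{"type":"number"}},"squeeze":{"type":"number"}},"required":["deltas"]}

```bash
mkdir -p pics; cat > h.py <<'E'
import numpy as np, cv2
from bench import robot, optics, workorder
def cap(n):
    c=optics.capture(n); c['bgr']=cv2.cvtColor(np.asarray(c['pixels']),cv2.COLOR_RGB2BGR); return c
def ray(c,u,v):
    K=np.array(c['mtx']); d=np.array([(u-K[0,2])/K[0,0],(v-K[1,2])/K[1,1]]); p=d.copy()
    for _ in range(30): p=d/(1+c['k1']*(p@p))
    R=np.array(c['R']); o=-R.T@np.array(c['t']); return o,R.T@np.array([p[0],p[1],1])
def onz(c,u,v,z):
    o,d=ray(c,u,v); return o+d*(z-o[2])/d[2]
def proj(c,X):
    q=np.array(c['R'])@np.array(X)+np.array(c['t']); p=q[:2]/q[2]; p=p*(1+c['k1']*(p@p)); K=np.array(c['mtx'])
    return K[0,0]*p[0]+K[0,2],K[1,1]*p[1]+K[1,2]
E
python3 - <<'E'
from h import *
for n in('scene','top'):
    c=cap(n); cv2.imwrite(f'pics/{n}0.png',c['bgr']); R=np.array(c['R']); print(n,-R.T@np.array(c['t']),R,c['mtx'],c['k1'])
s=robot.sense(); print(s, robot.finger_overhang)
E
```

```text
scene [ 1.14112394 -0.22117491  1.07981292] [[ 0.33153042  0.94344074 -0.00267604]
 [ 0.80781165 -0.28533257 -0.51577675]
 [-0.48736836  0.16883395 -0.85671885]] [[447.50107233   0.         328.0282173 ]
 [  0.         447.50107233 195.99172709]
 [  0.           0.           1.        ]] -0.10436577460666296
top [ 0.38043799 -0.02484056  1.09111438] [[ 0.03883586 -0.99923852 -0.00376166]
 [-0.97817457 -0.03724766 -0.20441899]
 [ 0.20412322  0.01161834 -0.97887626]] [[406.24563732   0.         324.17481519]
 [  0.         406.24563732 197.21178956]
 [  0.           0.           1.        ]] -0.08168428917750799
{'clock': 0.1, 'joints': array([ 1.13317720e+00,  1.16440626e-01,  1.44220151e+00, -7.03794697e-07,
        1.58401602e+00, -3.77855515e-02]), 'qvel': array([-1.36127166e-03, -1.12896323e-03, -9.53966226e-04,  1.18087730e-03,
       -5.84915054e-04, -2.35133484e-05]), 'effort': array([ 4.82974647e-03, -7.33676505e+01, -6.33779740e+01,  2.62128497e-04,
        5.41292655e-03, -3.90574894e-05]), 'ee_pos': array([0.26267229, 0.6215869 , 0.21673236]), 'tool_rot': array([-6.23832142e-01, -3.07877624e+00,  1.62675584e-03]), 'contact_force': array([-0.21279582, -0.31396753,  0.17451199]), 'torque': array([-0.03147438,  0.02606145, -0.04639201]), 'gripper_force': 0.0, 'grip_width': 0.08535425013149303} 0.022
```

View pics/scene0.png

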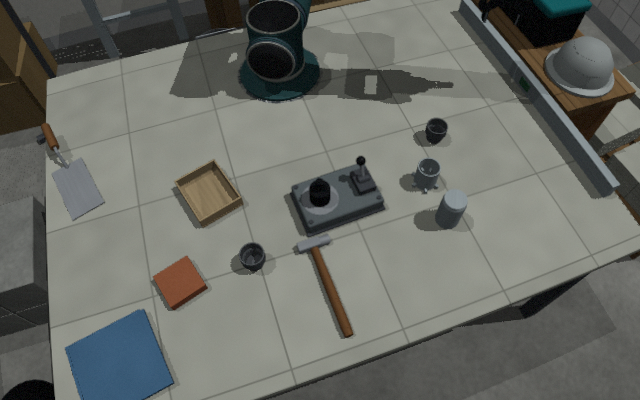

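View pics/top0.png

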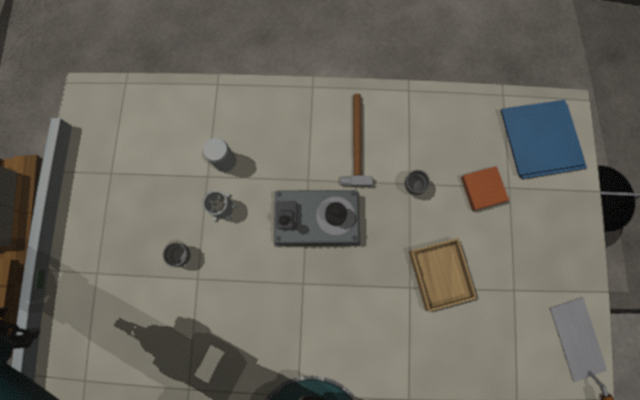

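Scene and top views: cap (319,190)/(336,212). Holder (427,173)/(218,204). Pots (436,130)/(177,254) and (252,256)/(417,183). Tray (209,192)/(443,275). Only two pots are there. I'll take enlarged crops to measure from.

```bash
python3 - <<'E'
import cv2
a=cv2.imread('pics/top0.png')[130:325,150:490]; cv2.imwrite('pics/topc.png',cv2.resize(a,(782,449),interpolation=cv2.INTER_CUBIC))
a=cv2.imread('pics/scene0.png')[110:280,165:475]; cv2.imwrite('pics/scenec.png',cv2.resize(a,(775,425),interpolation=cv2.INTER_CUBIC))
E
```

```text
(no output)
```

View pics/topc.png

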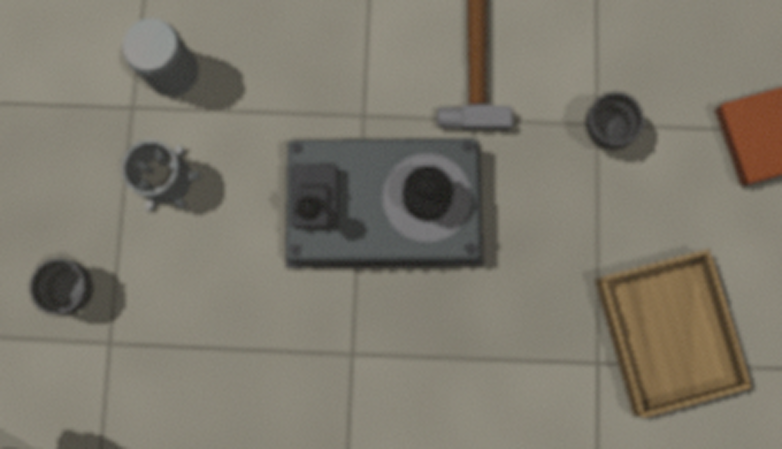

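View pics/scenec.png

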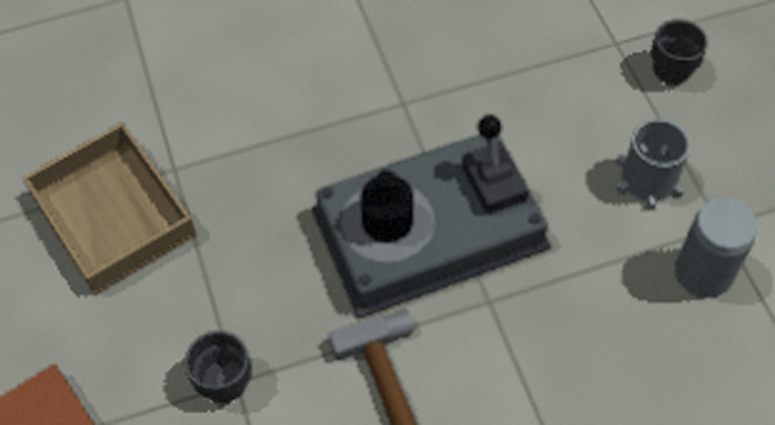

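Crops: rim ellipses, tray corners, mixer corners and cap are clear. Next I turn these pixels into points.

```bash
cat > m0.py <<'E'
from h import *
T=cap('top');S=cap('scene')
t=lambda x,y:(150+x/2.3,130+y/2.3026); s=lambda x,y:(165+x/2.5,110+y/2.5)
def both(n,a,b,z):
    print(n,'top',onz(T,*t(*a),z)[:2].round(4),'scene',onz(S,*s(*b),z)[:2].round(4))
def tri(n,a,b):
    o1,d1=ray(T,*t(*a));o2,d2=ray(S,*s(*b)); k=np.linalg.lstsq(np.c_[d1,-d2],o2-o1,rcond=None)[0]
    print(n,((o1+k[0]*d1+o2+k[1]*d2)/2).round(4),'gap',np.linalg.norm(o1+k[0]*d1-o2-k[1]*d2).round(4))
both('pot1',(61,286),(679,43),.058);both('pot2',(614,120),(218,360),.058);both('holder',(152,168),(660,146),.075)
tri('pot1',(61,286),(679,43));tri('pot2',(614,120),(218,360));tri('holder',(152,168),(660,146))
tri('knob',(309,206),(489,127))
for n,a,b in(('tray1',(600,281),(122,125)),('tray2',(710,253),(25,178)),('tray3',(751,386),(25,178)),('tray4',(641,415),(122,125))):
    print(n,onz(T,*t(*a),.04)[:2].round(4))
for b in((25,178),(122,125),(193,222),(93,277)): print('trS',onz(S,*s(*b),.04)[:2].round(4))
for a in((288,139),(480,139),(482,260),(287,262)): print('mix',onz(T,*t(*a),.05)[:2].round(4))
for b in((318,188),(488,134),(547,231),(358,289)): print('mixS',onz(S,*s(*b),.05)[:2].round(4))
both('cap knob top',(428,188),(387,177),.135)
both('can',(150,44),(726,226),.11)
# masks for rims / cap
for c,n,ctr in((T,'top',t(428,193)),(S,'scene',s(387,205))):
    g=c['bgr'].max(2); u,v=map(int,ctr); w=g[v-22:v+22,u-22:u+22]; m=(w<30).astype(np.uint8)
    k,l,st,ce=cv2.connectedComponentsWithStats(m); i=l[22,22]; print(n,'cap',st[i],ce[i]+[u-22,v-22], 'z=.14 top/mid',onz(c,*(ce[i]+[u-22,v-22]),.09)[:2].round(4))
E
python3 m0.py
```

```text
pot1 top [0.4326 0.3592] scene [0.4425 0.3624]
pot2 top [ 0.6456 -0.2546] scene [ 0.6558 -0.2532]
holder top [0.5667 0.2637] scene [0.5784 0.2666]
pot1 [0.4339 0.3666 0.0455] gap 0.0053
pot2 [ 0.6493 -0.2555  0.0455] gap 0.0039
holder [0.5702 0.2706 0.0607] gap 0.0055
knob [0.5241 0.0818 0.1242] gap 0.003
tray1 [ 0.4636 -0.2417]
tray2 [ 0.4994 -0.3675]
tray3 [ 0.3529 -0.4109]
tray4 [ 0.3184 -0.2873]
trS [ 0.3608 -0.4052]
trS [ 0.3262 -0.2859]
trS [ 0.4804 -0.2389]
trS [ 0.511 -0.356]
mix [0.611 0.117]
mix [ 0.6194 -0.1024]
mix [ 0.4815 -0.1077]
mix [0.4708 0.1093]
mixS [ 0.4903 -0.099 ]
mixS [0.4851 0.1023]
mixS [0.6236 0.1154]
mixS [ 0.6225 -0.0962]
cap knob top top [ 0.5457 -0.0433] scene [ 0.5546 -0.0397]
can top [0.6997 0.2694] scene [0.7092 0.27  ]
top cap [   0    0   44   44 1936] [335.5 212.5] z=.14 top/mid [ 0.5513 -0.0427]
scene cap [ 13   9  20  28 455] [319.34065934 192.82417582] z=.14 top/mid [ 0.5615 -0.0442]
```

```bash
cat >> h.py <<'E'
from scipy.optimize import least_squares
def edges(c,u,v,w=26,lo=20,hi=50):
    u,v=int(u),int(v); k=4
    a=cv2.resize(c['bgr'][v-w:v+w,u-w:u+w],None,fx=k,fy=k,interpolation=cv2.INTER_CUBIC)
    e=cv2.Canny(cv2.GaussianBlur(a,(0,0),2.0),lo,hi); y,x=np.nonzero(e)
    return np.c_[(x+.5)/k-.5+u-w,(y+.5)/k-.5+v-w]
def circ(c,guess,z,Rs=(.032,.0285),w=26,rng=.02):
    """circle centre on plane z from edge points: vote on a grid, then refine"""
    P=np.array([onz(c,*p,z)[:2] for p in edges(c,*proj(c,[*guess,z]),w)])
    g=np.arange(-rng,rng+1e-9,.001); best=(-1,)
    for dx in g:
        for dy in g:
            q=np.array(guess)+[dx,dy]; r=np.hypot(*(P-q).T)
            sc=sum(np.exp(-((r-R)/.0015)**2).sum() for R in Rs)
            if sc>best[0]: best=(sc,q)
    q=best[1]
    for _ in range(3):
        r=np.hypot(*(P-q).T); i=np.argmin([abs(r-R) for R in Rs],0); R=np.array(Rs)[i]; ok=abs(r-R)<.003
        q=least_squares(lambda x:np.hypot(*(P[ok]-x).T)-R[ok],q,loss='soft_l1',f_scale=.001).x
    return q,best[0]
E
cat > m1.py <<'E'
from h import *
T=cap('top');S=cap('scene')
for n,g,z,Rs in(('pot1',(.437,.361),.058,(.032,.0285)),('pot2',(.65,-.254),.058,(.032,.0285)),('holder',(.572,.265),.075,(.032,.0285)),('can',(.704,.27),.11,(.033,)),('cap',(.55,-.042),.1,(.028,)),('disc',(.55,-.042),.05,(.045,))):
    for c,m in((T,'top'),(S,'scene')):
        q,s=circ(c,g,z,Rs); print(n,m,q.round(4),round(s))
for c,m in((T,'top'),(S,'scene')):
    h=cv2.cvtColor(c['bgr'],cv2.COLOR_BGR2HSV)
    for n,g,lo,hi in(('tile',(.64,-.38),(0,120,90),(14,255,255)),('tray',(.41,-.32),(12,60,60),(24,255,255))):
        k,l,st,ce=cv2.connectedComponentsWithStats(cv2.inRange(h,lo,hi))
        u,v=proj(c,[*g,.02]); i=l[int(v),int(u)]; mm=(l==i).astype(np.uint8)
        ct=max(cv2.findContours(mm,0,2)[0],key=cv2.contourArea); b=cv2.boxPoints(cv2.minAreaRect(ct))
        ap=cv2.approxPolyDP(cv2.convexHull(ct),3,True)[:,0]
        print(m,n,i,st[i],[onz(c,*p,{'tile':.03,'tray':.04}[n])[:2].round(3).tolist() for p in ap])
E
python3 m1.py
```

```text
pot1 top [0.4352 0.3631] 224
pot1 scene [0.436  0.3682] 216
pot2 top [ 0.63   -0.2711] 144
pot2 scene [ 0.6523 -0.2547] 337
holder top [0.5681 0.2674] 235
holder scene [0.5726 0.2696] 287
can top [0.7046 0.2722] 99
can scene [0.7011 0.2755] 107
cap top [ 0.5477 -0.043 ] 133
cap scene [ 0.5553 -0.0422] 110
disc top [ 0.5531 -0.0608] 67
disc scene [ 0.5585 -0.0437] 139
top tile 0 [     0      0    640    400 254378] [[1.295, -1.01], [0.096, -0.852], [0.027, 0.819], [1.224, 1.08]]
top tray 55 [ 409  238   68   74 3416] [[0.504, -0.363], [0.352, -0.41], [0.319, -0.28], [0.466, -0.237]]
scene tile 0 [     0      0    640    400 254178] [[0.074, 1.53], [1.297, 0.48], [0.81, -0.917], [-0.843, -1.011]]
scene tray 42 [ 175  159   68   69 2510] [[0.322, -0.287], [0.496, -0.243], [0.53, -0.358], [0.357, -0.405]]
```

>>> arm_command(
  deltas=[0, 0, 0, -7.64, 0.085, 0, 0, 0, -7.64, 0.085, 0, 0, 0, -7.64, 0.085, -0.017, -0.039, 0, 0, 0.06, -0.017, -0.039, 0, 0, 0.06, -0.017, -0.039, 0, 0, 0.06, -0.017, -0.039, 0, 0, 0.06, -0.017, -0.039, 0, 0, 0.06, -0.017, -0.039, 0, 0, 0.06, -0.017, -0.039, 0, 0, 0.06, -0.017, -0.039, 0, 0, 0.06, -0.017, -0.039, 0, 0, 0.06, -0.017, -0.039, 0, 0, 0.06, -0.017, -0.039, 0, 0, 0.06, -0.017, -0.039, 0, 0, 0.06, -0.017, -0.039, 0, 0, 0.06, -0.017, -0.039, 0, 0, 0.06, -0.017, -0.039, 0, 0, 0.06, -0.017, -0.039, 0, 0, 0.06, -0.017, -0.039, 0, 0, 0.06],
  squeeze=30,
)

```text
clock: 2.3
ee_pos: [0.5523, -0.043, 0.2176]
tool_rot: [-0.0, 3.141, -0.0]
contact_force: [0.8, 0.2, -0.7]
grip_width: 0.0598
gripper_force: 0.0
```

>>> arm_command(
  deltas=[0, 0, 0.018, 0, 0.06, 0, 0, 0.018, 0, 0.06, 0, 0, 0.018, 0, 0.06, 0, 0, 0.018, 0, 0.06, 0, 0, 0.018, 0, 0.06, 0, 0, 0, 0, 0.0, 0, 0, 0, 0, 0, 0, 0, 0, 0, 0, 0, 0, 0, 0, 0, 0, 0, 0, 0, 0],
  squeeze=30,
)

```text
clock: 3.3
ee_pos: [0.5521, -0.0411, 0.1281]
tool_rot: [-0.0, 3.141, -0.0]
contact_force: [0.8, -0.1, 0.6]
grip_width: -0.0001
gripper_force: 0.0
```

```bash
python3 - <<'E'
from h import *
c=cap('scene'); print(proj(c,[.552,-.043,.12]))
a=c['bgr'][120:260,210:410]; cv2.imwrite('pics/g1.png',cv2.resize(a,(800,560),interpolation=cv2.INTER_CUBIC))
E
```

```text
(np.float64(318.35028855561626), np.float64(183.54762038933222))
```

View pics/g1.png

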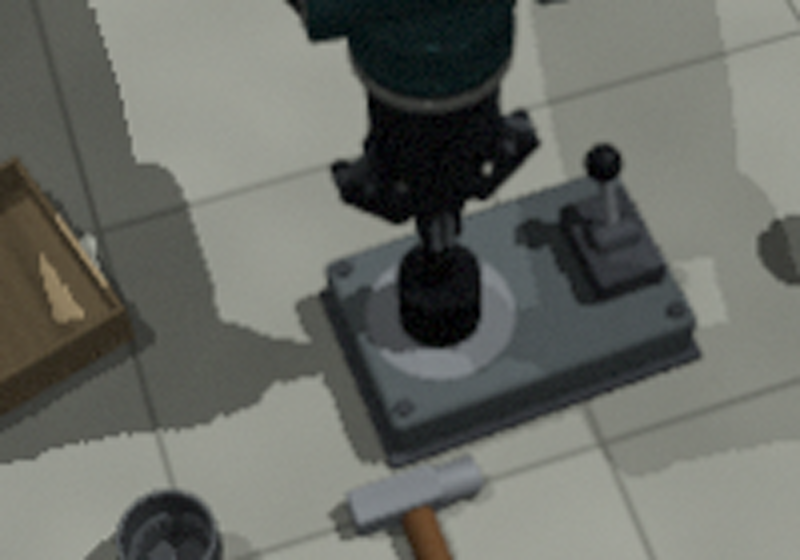

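The fingers are shut without the knob; it's probably hidden behind them, at (437,230). I'll check the top view.

```bash
python3 - <<'E'
from h import *
c=cap('top'); print(proj(c,[.552,-.041,.106]),proj(c,[.552,-.043,.135]))
a=c['bgr'][160:260,260:400]; a=cv2.convertScaleAbs(a,alpha=2,beta=0)
b=cap('scene')['bgr'][150:210,290:350]; b=cv2.convertScaleAbs(b,alpha=2.5,beta=10)
a=cv2.resize(a,(560,400),interpolation=cv2.INTER_CUBIC); b=cv2.resize(b,(240,240),interpolation=cv2.INTER_CUBIC)
o=np.zeros((400,800,3),np.uint8); o[:,:560]=a; o[:240,560:]=b; cv2.imwrite('pics/g2.png',o)
E
```

```text
(np.float64(334.95429593145474), np.float64(211.0991615210144)) (np.float64(336.06052696319364), np.float64(209.05641066578895))
```

View pics/g2.png

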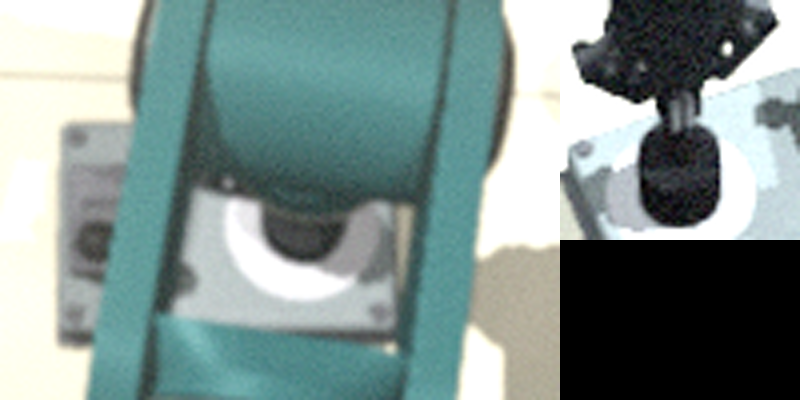

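Dark on dark, so I'll compare the projected outline with the mask.

```bash
python3 - <<'E'
from h import *
c=cap('scene'); T=cap('top')
a=np.linspace(0,2*np.pi,60)
for x in(.540,.546,.552,.558):
    P=np.array([proj(c,[x+.028*np.cos(t),-.043+.028*np.sin(t),.05]) for t in a]); Q=np.array([proj(T,[x+.028*np.cos(t),-.043+.028*np.sin(t),.05]) for t in a])
    print(x,'scene bottom v',P[:,1].max().round(1),'u',P[:,0].min().round(1),P[:,0].max().round(1),'top lower v',Q[:,1].max().round(1),'u',Q[:,0].min().round(1),Q[:,0].max().round(1))
g=c['bgr'].max(2); print(g[196:214,318:323]); 
g=T['bgr'].max(2); print(g[212:232,334:337].T); print(g[216,318:356])
b=c['bgr'][160:212,296:344]; b=np.clip((b.astype(float)-2)*5,0,255).astype(np.uint8); cv2.imwrite('pics/g3.png',cv2.resize(b,(480,520),interpolation=cv2.INTER_CUBIC))
E
```

```text
0.54 scene bottom v 203.0 u 307.1 327.9 top lower v 230.1 u 324.3 345.9
0.546 scene bottom v 204.9 u 307.8 328.6 top lower v 227.8 u 324.4 346.0
0.552 scene bottom v 206.7 u 308.5 329.3 top lower v 225.5 u 324.5 346.0
0.558 scene bottom v 208.6 u 309.2 330.1 top lower v 223.2 u 324.5 346.1
[[ 17  23  18  15  18]
 [ 16  13  16  19  23]
 [ 10   4   8  12   7]
 [  6   7  11  12   0]
 [  0  12   6   6   1]
 [  3  14   0   0  10]
 [  2   4   9  15  13]
 [  9   6   3  14   5]
 [  5   0  14   9  10]
 [  9   7  11  12   8]
 [ 24  24  23  39  46]
 [104 104 105 111 105]
 [135 135 134 137 133]
 [137 135 135 135 136]
 [135 136 136 137 135]
 [135 135 136 135 136]
 [137 136 136 135 136]
 [138 135 136 135 135]]
[[ 34  46  44  39  32  34  37  36  34  39  33  28  32  68 104 130 135 136
  135 134]
 [ 36  45  43  33  36  35  38  36  40  37  36  31  30  56 101 127 134 136
  132 133]
 [ 35  39  45  39  35  36  37  38  38  39  35  29  27  57 101 126 136 133
  133 134]]
[135 129 123 116 118 116 103  72  46  37  37  38  37  38  36  33  32  36
  35  31  36  28  32  27  30  32  28  32  54  69  80  78  77  78  78  77
  72  68]
```

View pics/g3.png

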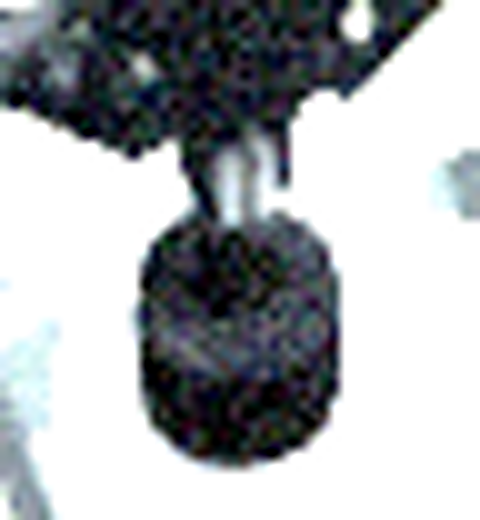

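```bash
python3 - <<'E'
from h import *
s=robot.sense(); print({k:np.round(v,4) for k,v in s.items()})
c=cap('scene')
for z in(.1,.106,.128,.135,.15): print(z,np.round(proj(c,[.552,-.041,z]),1))
E
```

```text
{'clock': np.float64(3.55), 'joints': array([-0.1206, -0.1114,  1.8158,  0.    ,  1.437 , -1.6915]), 'qvel': array([-0.    ,  0.    ,  0.0025, -0.0021,  0.0003,  0.0011]), 'effort': array([ 3.07000e-02, -5.21016e+01, -6.15693e+01,  9.00000e-04,
        1.70000e-03,  8.00000e-04]), 'ee_pos': array([ 0.5519, -0.0412,  0.1275]), 'tool_rot': array([-2.0000e-04,  3.1414e+00, -0.0000e+00]), 'contact_force': array([-0.328 , -0.1866, -0.1713]), 'torque': array([-0.0498, -0.0348,  0.0269]), 'gripper_force': np.float64(0.0), 'grip_width': np.float64(0.0001)}
0.1 [319.2 187.5]
0.106 [319.2 186.3]
0.128 [319.  181.6]
0.135 [319.  180.1]
0.15 [318.9 176.8]
```

>>> arm_command(
  deltas=[0, 0, 0, 0, 0.06, 0, 0, 0, 0, 0.06, 0, 0, 0, 0, 0.06, 0, 0, 0, 0, 0.06, 0, 0, -0.02, 0, 0.06, 0, 0, -0.03, 0, 0.06, 0, 0, -0.04, 0, 0.06, 0, 0.04, -0.03, 0, 0.06, 0, 0.04, 0, 0, 0.06, 0, 0.04, 0, 0, 0.06, 0, 0.04, 0, 0, 0.06, 0, 0.04, 0, 0, 0.06, 0, 0.04, 0, 0, 0.06],
)

```text
clock: 4.9
ee_pos: [0.5516, 0.2005, 0.2475]
tool_rot: [-0.0, 3.141, 0.0]
contact_force: [0.8, -0.4, 0.1]
grip_width: 0.0601
gripper_force: 0.0
```

```bash
python3 - <<'E'
from h import *
c=cap('scene');T=cap('top')
f=lambda c,u,v:cv2.resize(np.clip((c['bgr'][v-24:v+24,u-20:u+20].astype(float)-2)*4,0,255).astype(np.uint8),(400,480),interpolation=cv2.INTER_CUBIC)
cv2.imwrite('pics/g4.png',np.hstack([f(c,319,188),f(T,335,212)]))
E
```

```text
(no output)
```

View pics/g4.png

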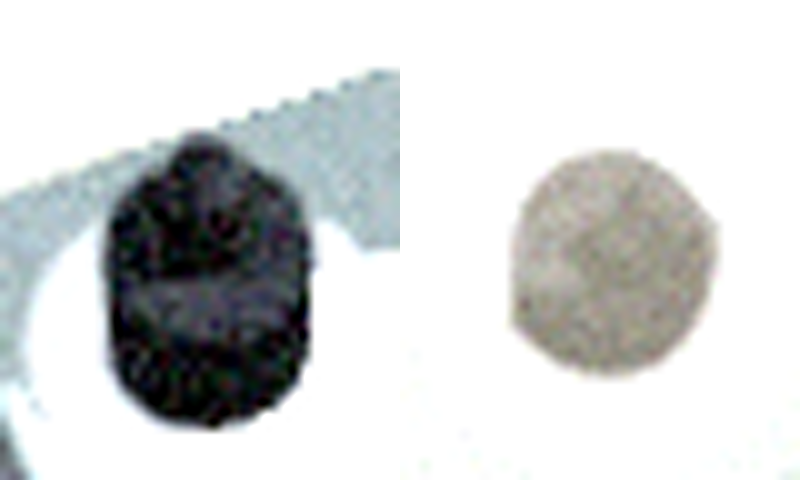

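>>> arm_command(
  deltas=[0, 0, 0, 0, 0, 0, 0, 0, 0, 0, 0, 0, 0, 0, 0, 0, 0, 0, 0, 0, 0, 0, 0, 0, 0],
)

```text
clock: 5.5
ee_pos: [0.552, 0.1983, 0.2475]
tool_rot: [0.001, 3.141, 0.0]
contact_force: [-0.1, -0.3, -0.2]
grip_width: -0.0001
gripper_force: 0.0
```

```bash
python3 - <<'E'
from h import *
c=cap('scene'); s=robot.sense(); p=s['ee_pos']; print(p,s['grip_width'])
for z in(0,.022,.03,-.05): print(z,np.round(proj(c,p-[0,0,z]),1))
u,v=map(int,proj(c,p)); a=c['bgr'][v-40:v+24,u-40:u+40]; cv2.imwrite('pics/g5.png',cv2.resize(a,(640,512),interpolation=cv2.INTER_NEAREST)); print(u,v)
E
```

```text
[0.55192616 0.19837221 0.24750235] -2.174488152421055e-05
0 [412.2 126.9]
0.022 [410.8 132.7]
0.03 [410.3 134.8]
-0.05 [415.5 113. ]
412 126
```

View pics/g5.png

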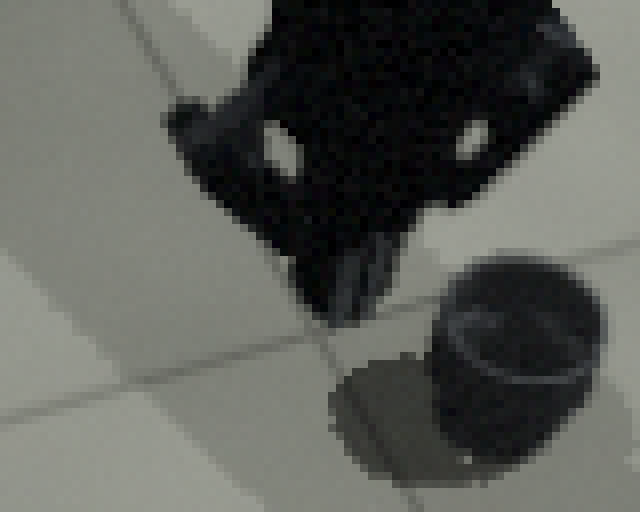

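>>> arm_command(
  deltas=[0, -0.04, 0, 0, 0.085, 0, -0.04, 0, 0, 0.085, 0, -0.04, 0, 0, 0.085, 0, -0.04, 0, 0, 0.085, 0, -0.04, 0, 0, 0.085, 0, -0.04, 0, 0, 0.085, 0, 0, 0.028, 0, 0.085, 0, 0, 0.028, 0, 0.085, 0, 0, 0.028, 0, 0.085, 0, 0, 0.028, 0, 0.085, 0, 0, 0.025, 0, 0.085, 0, 0, 0, 0, 0, 0, 0, 0, 0, 0, 0, 0, 0, 0, 0, 0, 0, 0, 0, 0, 0, 0, 0, 0, 0, 0, 0, 0, 0, 0],
)

```text
clock: 7.25
ee_pos: [0.5525, -0.0413, 0.1118]
tool_rot: [-0.0, 3.14, -0.001]
contact_force: [-0.2, -1.4, 6.6]
grip_width: 0.0201
gripper_force: 29.2
```

>>> arm_command(
  deltas=[0, 0, -0.01, 0, 0, 0, 0, -0.03, 0, 0, 0, 0, -0.03, 0, 0, 0, 0, -0.03, 0, 0, 0, 0, -0.02, 0, 0, 0.0138, -0.0282, 0, 0, 0, 0.0138, -0.0282, 0, 0, 0, 0.0138, -0.0282, 0, 0, 0, 0.0138, -0.0282, 0, 0, 0, 0.0138, -0.0282, 0, 0, 0, 0.0138, -0.0282, 0, 0, 0, 0.0138, -0.0282, 0, 0, 0, 0.0138, -0.0282, 0, 0, 0, 0.0138, -0.0282, 0, 0, 0, 0.0138, -0.0282, 0, 0, 0, 0, 0, 0, 0, 0],
)

```text
clock: 8.85
ee_pos: [0.4125, -0.3255, 0.231]
tool_rot: [-0.004, -3.141, 0.001]
contact_force: [0.6, 0.2, -0.8]
grip_width: 0.0201
gripper_force: 29.6
```

```bash
python3 - <<'E'
from h import *
c=cap('scene');p=robot.sense()['ee_pos'];print(p)
u,v=map(int,proj(c,p-[0,0,.05])); a=c['bgr'][v-50:v+50,u-60:u+60]
b=c['bgr'][150:250,270:390]; f=lambda a:cv2.resize(np.clip(a.astype(float)*1.7,0,255).astype(np.uint8),(400,333),interpolation=cv2.INTER_CUBIC)
print(u,v); cv2.imwrite('pics/g6.png',np.hstack([f(a),f(b)]))
E
```

```text
[ 0.41322445 -0.32427817  0.23100395]
193 157
```

View pics/g6.png

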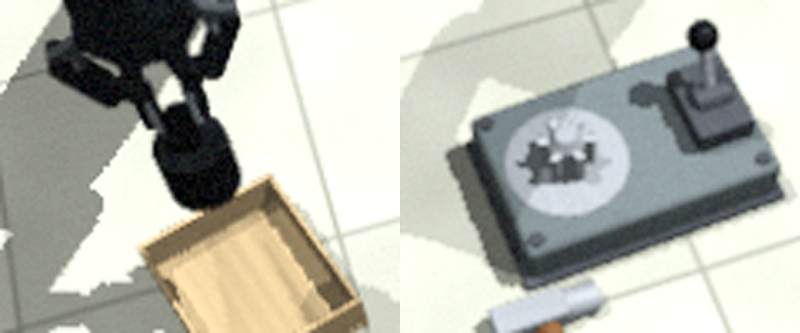

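The cap is held above the tray, and the stub is clear on the mixer at (565,145) in the crop. Now I lower it.

>>> arm_command(
  deltas=[0, 0, 0.03, 0, 0, 0, 0, 0.03, 0, 0, 0, 0, 0.03, 0, 0, 0, 0, 0.03, 0, 0, 0, 0, 0.02, 0, 0, 0, 0, 0.01, 0, 0, 0, 0, 0.005, 0, 0, 0, 0, 0.005, 0, 0, 0, 0, 0.002, 0, 0, 0, 0, 0.001, 0, 0, 0, 0, 0, 0, 0],
)

```text
clock: 10.0
ee_pos: [0.4141, -0.3233, 0.0678]
tool_rot: [-0.0, 3.141, -0.001]
contact_force: [-0.7, 0.3, -0.9]
grip_width: 0.0204
gripper_force: 29.6
```

>>> arm_command(
  deltas=[0, 0, 0.002, 0, 0, 0, 0, 0, 0, 0.05, 0, 0, 0, 0, 0.05, 0, 0, 0, 0, 0.05, 0, 0, -0.03, 0, 0.085, 0, 0, -0.04, 0, 0.085, 0, 0, -0.04, 0, 0.085, 0, 0, -0.04, 0, 0.085, 0, 0, -0.04, 0, 0.085, 0, 0, 0, 0, 0.085],
)

```text
clock: 11.0
ee_pos: [0.4149, -0.324, 0.2613]
tool_rot: [-0.0, 3.136, -0.008]
contact_force: [0.0, 0.1, 0.1]
grip_width: 0.0849
gripper_force: 0.0
```

```bash
python3 - <<'E'
from h import *
c=cap('scene');T=cap('top'); print(robot.sense()['ee_pos'])
f=lambda c,x,y,z:(lambda u,v:(print(u-20,v-15),cv2.resize(np.clip(c['bgr'][v-15:v+15,u-20:u+20].astype(float)*1.5,0,255).astype(np.uint8),(400,300),interpolation=cv2.INTER_CUBIC))[1])(*map(int,proj(c,[x,y,z])))
cv2.imwrite('pics/g7.png',np.vstack([np.hstack([f(k,.552,-.042,.08) for k in(c,T)]),np.hstack([f(k,.570,.2685,.03) for k in(c,T)])]))
E
```

```text
[ 0.4141486  -0.32331066  0.25597889]
299 176
315 197
405 159
198 189
```

View pics/g7.png

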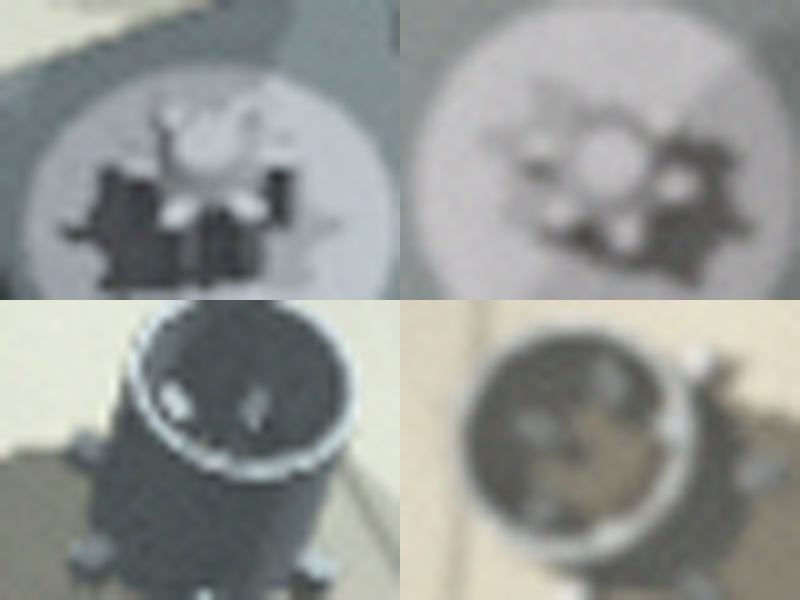

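Scene and top crops show the stub teeth and the holder lugs clearly. I'll compute the angles.

```bash
cat > ang.py <<'E'
from h import *
def fitang(P,guess,rr):
    """centre + 60deg-periodic angle from feature points at radius rr"""
    P=np.array(P)
    def f(x):
        d=P-x[:2]; a=np.arctan2(d[:,1],d[:,0])-x[2]; r=np.hypot(*d.T); k=np.round(a/(np.pi/3))*np.pi/3
        return np.r_[r-x[3],r*(a-k),(x[3]-rr)*2]
    s=min((least_squares(f,[*guess,a0,rr]) for a0 in np.arange(0,1.04,.17)),key=lambda s:s.cost)
    return s.x[:2].round(4),(np.degrees(s.x[2])%60).round(1),s.x[3].round(4),'res',np.sqrt(2*s.cost/len(P)).round(4)
E
python3 - <<'E'
from ang import *
T=cap('top');S=cap('scene')
px=lambda o,p:(o[0]+(p[0]+.5)/10-.5,o[1]+(p[1]+.5)/10-.5)
tt=[(140,148),(262,118),(278,182),(225,235),(158,212)]; ts=[(175,213),(248,208),(140,163),(280,155),(172,110)]
print('stub top',fitang([onz(T,*px((315,197),p),.084)[:2] for p in tt],(.552,-.042),.0185))
print('stub scene',fitang([onz(S,*px((299,176),p),.084)[:2] for p in ts],(.552,-.042),.0185))
print('nose',onz(T,*px((315,197),(212,160)),.092)[:2],onz(S,*px((299,176),(208,142)),.092)[:2])
hc=[circ(c,(.570,.2685),.075)[0] for c in(T,S)]; print('hold rim',hc)
lt=[(297,62),(362,170),(297,283),(170,290)]; ls=[(88,145),(92,250),(318,270)]
print('hold top',fitang([onz(T,*px((198,189),p),.010)[:2] for p in lt],hc[0],.038))
print('hold scene',fitang([onz(S,*px((405,159),p),.010)[:2] for p in ls],hc[1],.038))
for n,c,o,l,q in(('T',T,(198,189),lt,hc[0]),('S',S,(405,159),ls,hc[1])):
    d=[onz(c,*px(o,p),.010)[:2]-q for p in l]; print(n,[(round(float(np.degrees(np.arctan2(x[1],x[0]))%60),1),round(float(np.hypot(*x)),4)) for x in d])
for n,g in(('pot1',(.4356,.3656)),('pot2',(.650,-.2546))): print(n,[circ(c,g,.058,rng=.012)[0].round(4) for c in(T,S)])
E
```

```text
stub top (array([ 0.5509, -0.0428]), np.float64(16.0), np.float64(0.0182), 'res', np.float64(0.0007))
stub scene (array([ 0.5541, -0.0414]), np.float64(14.0), np.float64(0.0184), 'res', np.float64(0.0004))
nose [ 0.55084614 -0.04333512] [ 0.55380568 -0.04149398]
hold rim [array([0.56833313, 0.26732435]), array([0.57260918, 0.2695262 ])]
hold top (array([0.5707, 0.2687]), np.float64(35.2), np.float64(0.0368), 'res', np.float64(0.0018))
hold scene (array([0.5718, 0.2702]), np.float64(35.5), np.float64(0.0377), 'res', np.float64(0.0008))
T [(37.9, 0.037), (38.3, 0.0348), (35.8, 0.0329), (32.9, 0.0337)]
S [(35.1, 0.0378), (33.5, 0.0361), (36.8, 0.0373)]
pot1 [array([0.4343, 0.3627]), array([0.4357, 0.368 ])]
pot2 [array([ 0.649 , -0.2537]), array([ 0.6523, -0.2547])]
```

>>> arm_command(
  deltas=[-0.0098, 0.037, 0, 0, 0.085, -0.0098, 0.037, 0, 0, 0.085, -0.0098, 0.037, 0, 0, 0.085, -0.0098, 0.037, 0, 0, 0.085, -0.0098, 0.037, 0, 0, 0.085, -0.0098, 0.037, 0, 0, 0.085, -0.0098, 0.037, 0, 0, 0.085, -0.0098, 0.037, 0, 0, 0.085, -0.0098, 0.037, 0, 0, 0.085, -0.0098, 0.037, 0, 0, 0.085, -0.0098, 0.037, 0, 0, 0.085, -0.0098, 0.037, 0, 0, 0.085, -0.0098, 0.037, 0, 0, 0.085, -0.0098, 0.037, 0, 0, 0.085, -0.0098, 0.037, 0, 0, 0.085, -0.0098, 0.037, 0, 0, 0.085, 0, 0, 0.03, 0, 0.085, 0, 0, 0.03, 0, 0.085, 0, 0, 0.03, 0, 0.085, 0, 0, 0.03, 0, 0.085],
)

```text
clock: 13.2
ee_pos: [0.5698, 0.2687, 0.1325]
tool_rot: [0.001, -3.139, 0.001]
contact_force: [0.3, -0.1, -0.7]
grip_width: 0.0854
gripper_force: 0.0
```

```bash
python3 - <<'E'
from h import *
S=cap('scene');T=cap('top'); print(robot.sense()['ee_pos'])
for c in(S,T):
    try: print(circ(c,(.571,.269),.075))
    except Exception as e: print(e)
    print(circ(c,(.412,-.323),.095,Rs=(.011,)),circ(c,(.412,-.323),.055,Rs=(.028,)))
E
```

```text
[0.56838677 0.26792772 0.12962069]
(array([0.57265887, 0.26966202]), np.float64(291.61912861941084))
(array([ 0.42236201, -0.3232523 ]), np.float64(49.425660395150906)) (array([ 0.41798407, -0.32355539]), np.float64(105.84454411750892))
(array([0.5889958 , 0.25451342]), np.float64(148.39314637718343))
(array([ 0.43179454, -0.34264865]), np.float64(42.63412694291163)) (array([ 0.41174883, -0.32319388]), np.float64(152.29320641831498))
```

>>> arm_command(
  deltas=[0, 0, 0.025, 0, 0.085, 0, 0, 0.025, 0, 0.085, 0, 0, 0.025, 0, 0.085, 0, 0, 0.02, 0, 0.085, 0, 0, 0, 0, 0.085, 0, 0, 0, 0, 0.085],
)

```text
clock: 13.9
ee_pos: [0.571, 0.2689, 0.0416]
tool_rot: [-0.0, 3.141, 0.0]
contact_force: [0.1, -0.1, 0.1]
grip_width: 0.0848
gripper_force: 0.0
```

>>> arm_command(
  deltas=[0, 0, 0.005, 0, 0.085, 0, 0, 0, 0, 0.05, 0, 0, 0, 0, 0.05, 0, 0, 0, 0, 0.05, 0, 0, 0, 0, 0.05],
  squeeze=60,
)

```text
clock: 14.4
ee_pos: [0.5712, 0.2691, 0.0368]
tool_rot: [-0.0, 3.14, 0.001]
contact_force: [-0.6, -0.2, 6.7]
grip_width: 0.0618
gripper_force: 66.4
```

>>> arm_command(
  deltas=[0, 0, -0.01, 0, 0.05, 0, 0, -0.03, 0, 0.05, 0, 0, -0.03, 0, 0.05, 0, 0, -0.03, 0, 0.05, 0, 0, -0.03, 0, 0.05, 0, 0, -0.03, 0, 0.05, 0, 0, -0.01, 0, 0.05, 0.0021, -0.0346, 0, 0, 0.05, 0.0021, -0.0346, 0, 0, 0.05, 0.0021, -0.0346, 0, 0, 0.05, 0.0021, -0.0346, 0, 0, 0.05, 0.0021, -0.0346, 0, 0, 0.05, 0.0021, -0.0346, 0, 0, 0.05, 0.0021, -0.0346, 0, 0, 0.05, 0.0021, -0.0346, 0, 0, 0.05, 0.0021, -0.0346, 0, 0, 0.05, 0, 0, 0, 6.8, 0.05, 0, 0, 0, 6.8, 0.05, 0, 0, 0, 6.7, 0.05, 0, 0, 0, 0, 0.05],
)

```text
clock: 16.4
ee_pos: [0.5515, -0.0426, 0.2046]
tool_rot: [-0.557, -3.091, 0.0]
contact_force: [-0.4, 0.1, -3.1]
grip_width: 0.0616
gripper_force: 67.5
```

```bash
python3 - <<'E'
from ang import *
S=cap('scene'); p=robot.sense(); print(p['ee_pos'],p['tool_rot'])
x,y,z=p['ee_pos']; zb=z-.037
q,s=circ(S,(x,y),zb+.075); print('rim',q,s)
u,v=map(int,proj(S,[x,y,zb+.03])); print(u-30,v-25)
cv2.imwrite('pics/g8.png',cv2.resize(np.clip(S['bgr'][v-25:v+25,u-30:u+30].astype(float)*1.6,0,255).astype(np.uint8),(600,500),interpolation=cv2.INTER_CUBIC))
E
```

```text
[ 0.55152115 -0.04254301  0.20469721] [-5.49398269e-01 -3.09213200e+00  1.02946062e-04]
rim [ 0.55304907 -0.04217297] 304.7839587978124
287 140
```

View pics/g8.png

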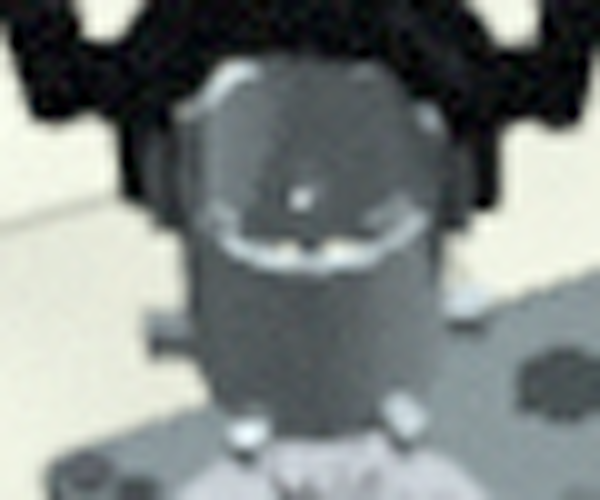

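Holder gripped centrally, with lugs at (172,330), (247,430), (405,412) and (465,300). I'll check its angle.

```bash
python3 - <<'E'
from ang import *
S=cap('scene')
for zb in(.165,.168,.171):
    print(fitang([onz(S,287+(x+.5)/10-.5,140+(y+.5)/10-.5,zb+.01)[:2] for x,y in((172,330),(247,430),(405,412),(465,300))],(.553,-.042),.038))
E
```

```text
(array([ 0.5506, -0.0419]), np.float64(17.0), np.float64(0.0372), 'res', np.float64(0.0016))
(array([ 0.5526, -0.0425]), np.float64(17.0), np.float64(0.0372), 'res', np.float64(0.0016))
(array([ 0.5545, -0.0431]), np.float64(17.0), np.float64(0.0371), 'res', np.float64(0.0017))
```

>>> arm_command(
  deltas=[-0.0007, 0.0011, 0, 1.5, 0.05, 0, 0, 0.02, 0, 0.05, 0, 0, 0.02, 0, 0.05, 0, 0, 0.02, 0, 0.05, 0, 0, 0.018, 0, 0.05, 0, 0, 0.004, 0, 0.05, 0, 0, 0.002, 0, 0.05, 0, 0, 0, 0, 0.05],
)

```text
clock: 17.3
ee_pos: [0.5531, -0.0418, 0.1221]
tool_rot: [0.593, 3.084, 0.0]
contact_force: [0.1, 0.5, -2.9]
grip_width: 0.0617
gripper_force: 67.5
```

>>> arm_command(
  deltas=[0, 0, 0.002, 0, 0.05, 0, 0, 0.002, 0, 0.05, 0, 0, 0.002, 0, 0.05, 0, 0, 0.001, 0, 0.05, 0, 0, 0, 0, 0.05],
)

```text
clock: 17.8
ee_pos: [0.5528, -0.0418, 0.1143]
tool_rot: [-0.594, -3.085, 0.0]
contact_force: [0.6, -0.7, -3.8]
grip_width: 0.0619
gripper_force: 67.5
```

>>> arm_command(
  deltas=[0, 0, 0.004, 0, 0.05, 0, 0, 0.004, 0, 0.05, 0, 0, 0.004, 0, 0.05, 0, 0, 0.004, 0, 0.05, 0, 0, 0.004, 0, 0.05, 0, 0, 0.003, 0, 0.05, 0, 0, 0, 0, 0.05],
)

```text
clock: 18.5
ee_pos: [0.5526, -0.0417, 0.0908]
tool_rot: [-0.594, -3.084, 0.0]
contact_force: [-0.0, 0.6, -2.5]
grip_width: 0.0618
gripper_force: 67.5
```

>>> arm_command(
  deltas=[0, 0, 0.002, 0, 0.05, 0, 0, 0.001, 0, 0.05, 0, 0, 0.001, 0, 0.05, 0, 0, 0.001, 0, 0.05, 0, 0, 0, 0, 0.05],
)

```text
clock: 19.0
ee_pos: [0.553, -0.0418, 0.0868]
tool_rot: [0.594, 3.085, -0.0]
contact_force: [-1.8, 0.9, 2.1]
grip_width: 0.0615
gripper_force: 67.9
```

>>> arm_command(
  deltas=[0, 0, 0, 0, 0.085, 0, 0, 0, 0, 0.085, 0, 0, 0, 0, 0.085, 0, 0, -0.02, 0, 0.085, 0, 0, -0.04, 0, 0.085, 0, 0, -0.05, -7.3, 0.085, 0, 0, -0.05, -7.3, 0.085, 0, 0, 0, -7.2, 0.085, 0.0107, 0.037, 0, 0, 0.085, 0.0107, 0.037, 0, 0, 0.085, 0.0107, 0.037, 0, 0, 0.085, 0.0107, 0.037, 0, 0, 0.085, 0.0107, 0.037, 0, 0, 0.085, 0.0107, 0.037, 0, 0, 0.085, 0.0107, 0.037, 0, 0, 0.085, 0.0107, 0.037, 0, 0, 0.085],
)

```text
clock: 20.6
ee_pos: [0.4665, 0.2557, 0.2466]
tool_rot: [-0.0, 3.141, 0.0]
contact_force: [1.0, -0.0, -0.0]
grip_width: 0.085
gripper_force: 0.0
```

```bash
python3 - <<'E'
from ang import *
S=cap('scene');T=cap('top'); p=robot.sense(); print(p['ee_pos'],p['tool_rot'])
for n,c in(('S',S),('T',T)):
    for nm,g,z in(('holder',(.5525,-.042),.125),('holder hi',(.5525,-.042),.159),('pot1',(.435,.3655),.058),('pot2',(.6505,-.2545),.058)):
        q,s=circ(c,g,z); print(n,nm,q.round(4),round(s))
E
```

```text
[0.46589752 0.25746529 0.24633628] [ 5.92037270e-03 -3.14126239e+00 -1.23126080e-03]
S holder [ 0.5546 -0.0415] 349
S holder hi [ 0.5744 -0.0492] 280
S pot1 [0.4354 0.3646] 224
S pot2 [ 0.6523 -0.2547] 329
T holder [ 0.5503 -0.0433] 272
T holder hi [ 0.5445 -0.0451] 256
T pot1 [0.4324 0.3662] 99
T pot2 [ 0.6304 -0.2715] 141
```

>>> arm_command(
  deltas=[0.0107, 0.037, 0, 0, 0.085, 0.0107, 0.037, 0, 0, 0.085, 0.0107, 0.037, 0, 0, 0.085, 0, 0, 0.04, 0, 0.085, 0, 0, 0.04, 0, 0.085, 0, 0, 0.04, 0, 0.085, 0, 0, 0.04, 0, 0.085, 0, 0, 0.035, 0, 0.085, 0, 0, 0.015, 0, 0.085, 0, 0, 0, 0, 0.085],
)

```text
clock: 21.7
ee_pos: [0.4345, 0.3644, 0.0348]
tool_rot: [0.0, -3.139, 0.003]
contact_force: [-0.4, 0.1, 0.8]
grip_width: 0.0848
gripper_force: 0.0
```

>>> arm_command(
  deltas=[0, 0, 0.008, 0, 0.085, 0, 0, 0.005, 0, 0.085, 0, 0, 0, 0, 0.085, 0, 0, 0, 0, 0.05, 0, 0, 0, 0, 0.05, 0, 0, 0, 0, 0.05, 0, 0, 0, 0, 0.05],
  squeeze=30,
)

```text
clock: 22.4
ee_pos: [0.4354, 0.3655, 0.0245]
tool_rot: [-0.0, 3.141, 0.001]
contact_force: [-1.1, -1.6, 5.3]
grip_width: 0.0624
gripper_force: 33.0
```

>>> arm_command(
  deltas=[0, 0, -0.02, 0, 0.05, 0, 0, -0.04, 0, 0.05, 0, 0, -0.04, 0, 0.05, 0, 0, -0.04, 0, 0.05, 0, 0, -0.04, 0, 0.05, -0.0107, -0.037, 0, 0, 0.05, -0.0107, -0.037, 0, 0, 0.05, -0.0107, -0.037, 0, 0, 0.05, -0.0107, -0.037, 0, 0, 0.05, -0.0107, -0.037, 0, 0, 0.05, -0.0107, -0.037, 0, 0, 0.05, -0.0107, -0.037, 0, 0, 0.05, -0.0107, -0.037, 0, 0, 0.05, -0.0107, -0.037, 0, 0, 0.05, -0.0107, -0.037, 0, 0, 0.05, -0.0107, -0.037, 0, 0, 0.05, 0, 0, 0, 0, 0.05, 0, 0, 0.03, 0, 0.05, 0, 0, 0, 0, 0.05],
)

```text
clock: 24.3
ee_pos: [0.5515, -0.0416, 0.1703]
tool_rot: [-0.0, -3.137, -0.001]
contact_force: [-0.1, -0.3, -1.5]
grip_width: 0.062
gripper_force: 33.6
```

```bash
python3 - <<'E'
from ang import *
S=cap('scene'); p=robot.sense(); print(p['ee_pos'],p['contact_force'],p['grip_width'])
x,y,z=p['ee_pos']; print(circ(S,(x,y),z-.0245+.058)); print(circ(S,(.5546,-.0415),.125,Rs=(.032,)))
u,v=map(int,proj(S,[x,y,.14])); print(u-30,v-25)
cv2.imwrite('pics/g9.png',cv2.resize(np.clip(S['bgr'][v-25:v+25,u-30:u+30].astype(float)*2,0,255).astype(np.uint8),(600,500),interpolation=cv2.INTER_CUBIC))
E
```

```text
[ 0.5520011  -0.04140318  0.17230592] [ 0.11632837 -0.82077944  0.13067343] 0.06228699126132774
(array([ 0.55725961, -0.0359374 ]), np.float64(219.18468240456508))
(array([ 0.55529103, -0.04159962]), np.float64(162.8152501437687))
288 154
```

View pics/g9.png

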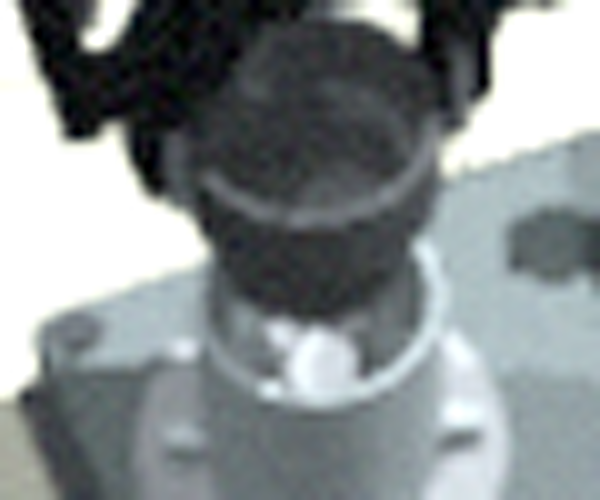

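Pot is above the holder and looks aligned. I'll lower it.

>>> arm_command(
  deltas=[-0.001, 0, 0.01, 0, 0.05, 0, 0, 0.01, 0, 0.05, 0, 0, 0.01, 0, 0.05, 0, 0, 0.005, 0, 0.05, 0, 0, 0.005, 0, 0.05, 0, 0, 0.005, 0, 0.05, 0, 0, 0, 0, 0.05],
)

```text
clock: 25.05
ee_pos: [0.5536, -0.0417, 0.1278]
tool_rot: [0.0, -3.141, -0.0]
contact_force: [-0.6, -0.5, -1.2]
grip_width: 0.0623
gripper_force: 33.6
```

>>> arm_command(
  deltas=[0, 0, 0.003, 0, 0.05, 0, 0, 0.002, 0, 0.05, 0, 0, 0.001, 0, 0.05, 0, 0, 0.001, 0, 0.05, 0, 0, 0, 0, 0.05],
)

```text
clock: 25.55
ee_pos: [0.5539, -0.0418, 0.1216]
tool_rot: [-0.0, 3.141, -0.0]
contact_force: [-0.4, -0.9, -1.4]
grip_width: 0.0624
gripper_force: 33.6
```

>>> arm_command(
  deltas=[0, 0, 0.001, 0, 0.05, 0, 0, 0.001, 0, 0.05, 0, 0, 0, 0, 0.05],
)

```text
clock: 25.85
ee_pos: [0.5543, -0.0418, 0.1214]
tool_rot: [-0.0, 3.14, -0.0]
contact_force: [-7.3, 0.2, 16.7]
grip_width: 0.0622
gripper_force: 35.1
```

>>> arm_command(
  deltas=[0, 0, -0.002, 0, 0.05, 0, 0, 0, 0, 0.085, 0, 0, 0, 0, 0.085, 0, 0, 0, 0, 0.085, 0, 0, 0, 0, 0.085, 0, 0, -0.02, 0, 0.085, 0, 0, -0.04, 0, 0.085, 0, 0, -0.04, 0, 0.085, -0.0162, -0.0355, 0, 0, 0.085, -0.0162, -0.0355, 0, 0, 0.085, -0.0162, -0.0355, 0, 0, 0.085, -0.0162, -0.0355, 0, 0, 0.085, -0.0162, -0.0355, 0, 0, 0.085, -0.0162, -0.0355, 0, 0, 0.085, 0, 0, 0, 0, 0.085],
)

```text
clock: 27.35
ee_pos: [0.6517, -0.2584, 0.2198]
tool_rot: [-0.004, -3.14, 0.0]
contact_force: [1.6, -0.0, -0.5]
grip_width: 0.0849
gripper_force: 0.0
```

```bash
python3 - <<'E'
from ang import *
S=cap('scene');T=cap('top'); p=robot.sense(); print(p['ee_pos'],p['contact_force'])
for n,c in(('S',S),('T',T)):
    for nm,g,z in(('nest',(.5525,-.042),.155),('nest hi',(.5525,-.042),.162),('pot2',(.6505,-.2545),.058)):
        q,s=circ(c,g,z,rng=.014); print(n,nm,q.round(4),round(s))
E
```

```text
[ 0.65104855 -0.25527117  0.22057414] [-0.09737959  0.74291324 -0.91071025]
S nest [ 0.5545 -0.0461] 263
S nest hi [ 0.5566 -0.0445] 274
S pot2 [ 0.6523 -0.2547] 349
T nest [ 0.5676 -0.0349] 74
T nest hi [ 0.5661 -0.0347] 81
T pot2 [ 0.6398 -0.2396] 63
```

>>> arm_command(
  deltas=[0, 0, 0.04, 0, 0.085, 0, 0, 0.04, 0, 0.085, 0, 0, 0.04, 0, 0.085, 0, 0, 0.04, 0, 0.085, 0, 0, 0.02, 0, 0.085, 0, 0, 0.01, 0, 0.085, 0, 0, 0.006, 0, 0.085, 0, 0, 0, 0, 0.085, 0, 0, 0, 0, 0.05, 0, 0, 0, 0, 0.05, 0, 0, 0, 0, 0.05, 0, 0, 0, 0, 0.05],
)

```text
clock: 28.65
ee_pos: [0.6517, -0.255, 0.0273]
tool_rot: [-0.0, 3.14, -0.001]
contact_force: [-1.7, 0.4, 5.8]
grip_width: 0.0624
gripper_force: 32.3
```

```bash
python3 - <<'E'
from ang import *
S=cap('scene'); p=robot.sense(); print(p['ee_pos'],p['grip_width'],p['gripper_force'],p['contact_force'])
c=S
for z in(.153,.155,.157): print(z,circ(c,(.5545,-.0425),z,rng=.01,Rs=(.032,)),circ(c,(.5545,-.0425),z,rng=.01,Rs=(.0285,)))
u,v=map(int,proj(S,[.5545,-.0425,.12])); print(u-24,v-20)
cv2.imwrite('pics/h1.png',cv2.resize(np.clip(S['bgr'][v-20:v+20,u-24:u+24].astype(float)*2.2,0,255).astype(np.uint8),(720,600),interpolation=cv2.INTER_CUBIC))
E
```

```text
[ 0.65174119 -0.25502507  0.02734033] 0.06209461720115563 32.33627915382385 [-2.40838827  0.86151152  6.02088007]
0.153 (array([ 0.55329256, -0.04305465]), np.float64(198.77447336276157)) (array([ 0.5499831 , -0.04338415]), np.float64(178.78521375808072))
0.155 (array([ 0.55456193, -0.04338769]), np.float64(196.9307236356252)) (array([ 0.55127989, -0.04381131]), np.float64(191.11588828322377))
0.157 (array([ 0.55583029, -0.04371702]), np.float64(191.96155339326413)) (array([ 0.55258802, -0.04428084]), np.float64(190.74879632514126))
294 164
```

>>> arm_command(
  deltas=[0, 0, -0.02, 0, 0.05, 0, 0, -0.04, 0, 0.05, 0, 0, -0.04, 0, 0.05, 0, 0, -0.04, 0, 0.05, 0, 0, -0.04, 0, 0.05, 0, 0, -0.02, 0, 0.05, 0.0164, 0.0354, 0, 0, 0.05, 0.0164, 0.0354, 0, 0, 0.05, 0.0164, 0.0354, 0, 0, 0.05, 0.0164, 0.0354, 0, 0, 0.05, 0.0164, 0.0354, 0, 0, 0.05, 0.0164, 0.0354, 0, 0, 0.05, 0, 0, 0, 0, 0.05, 0, 0, 0.02, 0, 0.05, 0, 0, 0.02, 0, 0.05, 0, 0, 0, 0, 0.05, 0, 0, 0, 0, 0.05],
)

```text
clock: 30.4
ee_pos: [0.5528, -0.0427, 0.1863]
tool_rot: [0.0, 3.141, -0.0]
contact_force: [0.7, 0.0, 0.8]
grip_width: 0.062
gripper_force: 33.4
```

```bash
python3 - <<'E'
from ang import *
S=cap('scene'); p=robot.sense(); print(p['ee_pos'],p['grip_width'],p['gripper_force'],p['contact_force'])
x,y,z=p['ee_pos']
for R in(.032,.0285): print(circ(S,(x,y),z-.0273+.058,Rs=(R,),rng=.01),circ(S,(.5545,-.0425),.155,Rs=(R,),rng=.01))
E
```

```text
[ 0.55302893 -0.04268877  0.18678109] 0.062444720799930485 33.39824913069606 [-0.05945906  0.26975234 -0.00606977]
(array([ 0.54905294, -0.04186988]), np.float64(118.64142332801148)) (array([ 0.54792131, -0.04354763]), np.float64(92.90775402709494))
(array([ 0.55290012, -0.04185798]), np.float64(156.09099228906712)) (array([ 0.55152363, -0.04302454]), np.float64(96.12900627580659))
```

Aligned. Lowering to about 0.154.

>>> arm_command(
  deltas=[0, 0, 0.01, 0, 0.05, 0, 0, 0.01, 0, 0.05, 0, 0, 0.005, 0, 0.05, 0, 0, 0.003, 0, 0.05, 0, 0, 0.002, 0, 0.05, 0, 0, 0, 0, 0.05],
)

```text
clock: 31.05
ee_pos: [0.5526, -0.0424, 0.1553]
tool_rot: [0.0, -3.141, -0.0]
contact_force: [-0.3, 0.0, -1.5]
grip_width: 0.0623
gripper_force: 33.4
```

>>> arm_command(
  deltas=[0, 0, 0.001, 0, 0.05, 0, 0, 0.001, 0, 0.05, 0, 0, 0.001, 0, 0.05, 0, 0, 0, 0, 0.05],
)

```text
clock: 31.45
ee_pos: [0.5532, -0.0424, 0.1542]
tool_rot: [-0.0, 3.139, -0.0]
contact_force: [-4.0, -0.2, 12.6]
grip_width: 0.0617
gripper_force: 34.5
```

>>> arm_command(
  deltas=[0, 0, -0.002, 0, 0.05, 0, 0, 0, 0, 0.085, 0, 0, 0, 0, 0.085, 0, 0, 0, 0, 0.085, 0, 0, 0, 0, 0.085, 0, 0, -0.02, 0, 0.085, 0, 0, -0.05, 0, 0.085, 0, 0, -0.05, 0, 0.085, 0.022, 0.0314, 0, 0, 0, 0.022, 0.0314, 0, 0, 0, 0.022, 0.0314, 0, 0, 0, 0.022, 0.0314, 0, 0, 0, 0, 0, 0, 0, 0, 0, 0, 0, 0, 0],
)

```text
clock: 32.85
ee_pos: [0.4644, 0.0837, 0.2747]
tool_rot: [-0.003, 3.141, -0.0]
contact_force: [-0.1, -0.0, -0.6]
grip_width: 0.0003
gripper_force: 0.0
```

```bash
python3 - <<'E'
from ang import *
S=cap('scene');T=cap('top'); p=robot.sense(); print(p['ee_pos'],p['grip_width'])
print(circ(S,(.5545,-.0425),.185,rng=.012),circ(T,(.5505,-.0425),.185,rng=.012))
u,v=map(int,proj(S,[.5545,-.0425,.13])); print(u-24,v-20)
cv2.imwrite('pics/h1.png',cv2.resize(np.clip(S['bgr'][v-35:v+30,u-35:u+55].astype(float)*1.8,0,255).astype(np.uint8),(720,520),interpolation=cv2.INTER_CUBIC))
E
```

```text
[0.46493427 0.08279291 0.27429551] -1.840029431528828e-05
(array([ 0.55392277, -0.04165399]), np.float64(278.59826638471725)) (array([ 0.54685893, -0.04214202]), np.float64(154.43760547487256))
294 162
```

View pics/h1.png

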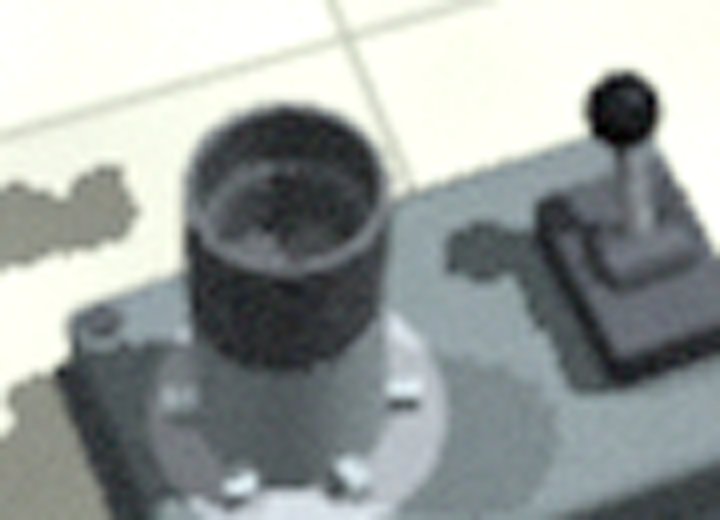

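The stack stands straight on the stub with its rim at (287,190), and the lever leans to -x with its knob at (622,108). Next is the lever.

>>> arm_command(
  deltas=[0, 0, 0.04, 0, 0, 0, 0, 0.04, 0, 0, 0, 0, 0.04, 0, 0, 0, 0, 0.04, 0, 0, 0, 0, 0.007, 0, 0, 0, 0, 0, 0, 0, -0.01, 0, 0, 0, 0, -0.01, 0, 0, 0, 0, -0.01, 0, 0, 0, 0, -0.01, 0, 0, 0, 0, -0.01, 0, 0, 0, 0, -0.01, 0, 0, 0, 0, 0, 0, 0, 0, 0],
)

```text
clock: 34.25
ee_pos: [0.5257, 0.0832, 0.1072]
tool_rot: [0.0, -3.141, 0.0]
contact_force: [-0.3, 0.1, -0.5]
grip_width: -0.0002
gripper_force: 0.0
```

>>> arm_command(
  deltas=[-0.008, 0, 0, 0, 0, -0.008, 0, 0, 0, 0, -0.006, 0, 0, 0, 0, -0.004, 0, 0, 0, 0, 0, 0, 0, 0, 0],
)

```text
clock: 34.75
ee_pos: [0.5509, 0.0832, 0.1072]
tool_rot: [0.0, -3.141, 0.0]
contact_force: [0.3, -0.1, 0.1]
grip_width: 0.0001
gripper_force: 0.0
```

```bash
python3 - <<'E'
from h import *
S=cap('scene'); p=robot.sense(); print(p['ee_pos'],p['contact_force'])
g=S['bgr'].max(2)
for x,z in((.524,.1242),(.58,.1242),(.565,.13)): print(x,np.round(proj(S,[x,.083,z]),1))
k,l,st,ce=cv2.connectedComponentsWithStats((g[140:200,340:390]<25).astype(np.uint8))
for i in range(1,k):
    if st[i,4]>20: print(st[i]+[340,140,0,0,0],ce[i]+[340,140])
E
```

```text
[0.55076797 0.08320554 0.10733029] [-0.13972653 -0.47266454  0.04594072]
0.524 [360.5 160.7]
0.58 [368.5 177.5]
0.565 [366.5 171.7]
[345 140  45  31 753] [366.5126162  151.67065073]
[364 172   9   9  57] [368.         176.59649123]
```

>>> arm_command(
  deltas=[-0.003, 0, 0, 0, 0, -0.002, 0, 0, 0, 0, 0, 0, 0, 0, 0],
)

```text
clock: 35.1
ee_pos: [0.5524, 0.0833, 0.1071]
tool_rot: [0.001, -3.133, 0.0]
contact_force: [-35.8, -0.5, 13.4]
grip_width: -0.0002
gripper_force: 17.5
```

At the stop. I'll back off and retreat.

>>> arm_command(
  deltas=[0.01, 0, 0, 0, 0, 0.03, 0, 0, 0, 0, 0.04, 0, 0, 0, 0, 0.02, 0, -0.04, 0, 0, 0, 0, -0.05, 0, 0, 0, 0, -0.05, 0, 0, 0, 0.04, -0.03, 0, 0, 0, 0.04, 0, 0, 0, 0, 0.04, 0, 0, 0, 0, 0.04, 0, 0, 0, 0, 0, 0, 0, 0, 0, 0, 0, 0, 0],
)

```text
clock: 36.3
ee_pos: [0.4553, 0.2437, 0.2773]
tool_rot: [-0.003, 3.142, -0.0]
contact_force: [0.3, -0.6, -0.2]
grip_width: 0.0001
gripper_force: 0.0
```

```bash
python3 - <<'E'
from h import *
S=cap('scene');T=cap('top'); p=robot.sense(); print(p['ee_pos'],p['contact_force'])
for c,lim,w in((S,25,(368,176)),(T,45,tuple(map(int,proj(T,[.578,.083,.124]))))):
    u,v=w; g=c['bgr'].max(2)[v-14:v+14,u-14:u+14]; k,l,st,ce=cv2.connectedComponentsWithStats((g<lim).astype(np.uint8))
    for i in range(1,k):
        if st[i,4]>20: print(st[i],ce[i]+[u-14,v-14], onz(c,*(ce[i]+[u-14,v-14]),.1245))
print('stack',circ(S,(.5545,-.0425),.185,rng=.012),'cap',circ(S,(.415,-.323),.055,Rs=(.028,)),circ(T,(.412,-.323),.055,Rs=(.028,)))
E
```

```text
[0.45560089 0.24259926 0.27756839] [-0.43302009 -0.55363093 -0.08136031]
[10 10  9  9 53] [368.05660377 176.73584906] [0.5775111  0.08278982 0.1245    ]
stack (array([ 0.55467136, -0.04223729]), np.float64(274.67335361028626)) cap (array([ 0.41787847, -0.32359432]), np.float64(110.6451273923637)) (array([ 0.41161172, -0.32324725]), np.float64(140.87711502272208))
```

```bash
python3 -c "
from bench import workorder; print(workorder.hand_in())"
```

```text
the job is handed in; nothing more can be done
None
```

The job is handed in, though the hand-in returned no verdict: by the last measurements the cap stands in the tray, the holder is home on the stub with both pots nested, and the lever is at its stop, with the hammer, can and tiles never approached.

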